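Check-out: clear the cabin case and draw its trolley handle

ROBOT

A 7-joint arm with a two-finger parallel gripper is mounted at the origin on the work surface. World frame = base frame: x ahead of the robot, y to its left, z up, the work surface at z = 0. Lengths are in m, angles in rad, forces in N, time in s.
With the tool pointing down it reaches from about 0.425 to 0.875 m from the base axis. Payload 8.4 kg.
Tool frame: the origin (TCP) lies midway between the tips of the shut fingers; the grasp point (between the pads) lies 19 mm behind it; z points along the fingers, y is the line along which they close (so a half turn about z gives the same grasp; the last joint's range is limited). The gripper opens to 87 mm and grips with 3 to 60 N. Pads are 19 mm wide; open, the fingers measure 117 mm over their backs; the gripper's body (75 mm by 190 mm) begins 51 mm behind the grasp point.
Start: joints at [1.25, 0.333, 0.04, 1.465, -0.013, 1.343, -0.059], TCP at [0.143, -0.634, 0.201] pointing down, gripper open.
Joint ranges: [-2.58, 2.58], [-0.38, 2.09], [-1.3, 1.39], [0.25, 2.4], [-1.5, 4.64], [0.08, 2.09], [-2.65, 2.65]. Speed limits (rad/s): [2.22, 2.22, 2.79, 2.79, 3.14, 3.14, 3.14].

INTERFACE

Orientations are given as [roll, pitch, yaw] about the fixed x, y, z axes, in that order (R = Rz(yaw) Ry(pitch) Rx(roll)).
In Python, from bench import ctrl, read_camera, camera_model gives the robot as it stands. The module is installed in compiled form; this text tells all that it offers.
- The arm moves only by the tool servo_tool, never from a script. Its argument "increments" is a list of rows, each a list of 3 entries, a list of its own where there are three numbers: the shift along the tool's x, y, z in cm, then the turn about the tool's z in degrees, then the finger opening in cm, from 0 to 8.7. A call has 1 to 8 rows; each row is the pose to reach, as a shift and turn from the pose commanded when the call began, along the tool's axes at that moment; what a row does not reach only later rows make up. A row lasts 1/10 s, in which the tool goes at most 50 mm and 8.59 degrees, less where a joint would pass 70% of its speed; a pose out of reach is approached as far as the arm can. A call with a gripper value outside its range is refused whole. The fingers move at their own pace and stop on an object; "newtons" is the grip in N (left out, the last holds). Time passes only in rows, so rows that repeat a pose let the fingers close. It gives the time, the measured TCP pose, the force, the opening and the grip force at its end, in the units of the state.
- ctrl.state(): the state, without advancing time (a new reading comes with each control period).
- read_camera(name): name is "side" or "top" or "wrist"; returns the picture (480x640x3 uint8, red, green, blue); there is no depth.
- camera_model(name): a dict with "K" (3x3 intrinsics, pixels), "R" (3x3) and "t" (3): a world point X has camera coordinates R X + t. Camera axes: x right, y down, z forward; pixel columns grow to the right and rows downward; lengths in m; the calibration is good to about 2 mm. A picture is of the moment at which its call begins: read the wrist's pose just before it. camera_model takes no time and is no camera call; for the wrist camera it gives the pose at the moment of the call.
- ctrl.close_job(): hands the job in; it is judged then, once.
The state is a dict: "t": time; "joints": joint angles; "qvel": joint speeds; "joint_torque": joint torques, N m; "tool_pos": TCP position; "orientation": TCP orientation; "ft_force": force on the tool from outside, world axes, zero at the start; "ft_torque": the same for the moment, N m; "grip_width": opening from 0.0 (shut) to 1.0 (fully open); "grasp_force": force on a finger pad.
Only numpy, scipy, OpenCV 4.12 (cv2) and the standard library are available. Lean on these libraries where they do the work, as an engineer would, in place of code of your own. Each camera call takes 0.05 s, during which the arm holds its last target. There are 200 camera calls.

TASK

The guest is checking out: the cabin case lies face down on the dresser with a pen and a toothbrush left on its back. Clear them first: lay the pen in the tray with the pencil and the toothbrush in the tray with the nail brush, without dropping them or disturbing anything else; then squeeze the red button in the case's trolley handle, draw the handle out past its first stop to the second, and let the button spring back out so that it locks. Finish with the gripper still holding the handle there, its button not pressed, ready to take the case away.

Things in the scene. Friction and masses are not known exactly. Their poses are not given: they have to be found in the camera images.
- case: Petrol-blue cabin case, face down, fixed, 300 (x) x 400 (y) x 200 high. Origin: centre of the underside; z up, y towards its wheels. Its flat back is on top, 200 up, from y = -125 to 200. At the -y end a recess, open upwards and to -y, spans x = -97 to 97, y = -200 to -125, its floor 125 up; the trolley handle's grip lies in it.
- grip: Black grip bar of the trolley handle, 166 along the case's x, 26 thick along its y, 22 high. Origin: the bar's middle, 180 above the dresser; axes as the case's. Slides along the case's -y. When home, 49 free between it and the recess's inner wall. Two aluminium tubes, 13 thick, 70 either side of its middle, run from it into the case.
- trolley (a joint): Handle drawn out along the case's -y, m: 0 home, 0.14 first stop, 0.28 second stop (end of travel 0.281). Friction 3 N plus 12 N per m/s. Locked at home and at each stop unless the button is pressed fully; a sprung pin drops in there once the button is free. Between stops a freed button stays in.
- release (a joint): Release button pressed in, m: 0 out (handle locked if home or at a stop), 0.005 fully in; above 0.0045 the handle slides. Takes about 6 N, so a squeeze of 15 to 30 N across bar and button works well.
- button_face (a point): Middle of the outer face (to the case's -y) of the red release button: 30 along the case's x, 13 high, 6 proud of the bar's outer face, pushed in along the case's +y. Two fingers, one in the recess behind the bar, squeeze it and pull at once. The bar is bare from 15 to 63 either side of its middle, room to hold it beside the button.
- pen: Blue ballpoint pen with steel tip (at -x), clip and push-top, 140 long, 11 wide, 11 high, 14 g. Lies flat on the case at the start, its length across the case (within 20 degrees). Origin: centre of the underside; x along its length, z up.
- toothbrush: Green and white toothbrush, 180 long; green handle 14 wide and 12 high from x = -90 to x = 25, bristle head at +x; 20 g, balanced about 25 towards -x. Lies flat on the case at the start, its length across the case (within 20 degrees). Origin: centre of the underside; x along its length, z up.
- desk_tray: Stationery tray, pale wood with a cork floor, with an orange pencil in it at y = +47. Open tray, 220 (x) x 130 (y) x 25 high, walls and floor 4 thick, fixed to the dresser. Origin: centre of the underside; x along its length, z up.
- wash_tray: Toiletries tray, white ceramic, with a wooden nail brush in it at y = +40. Open tray, 220 (x) x 130 (y) x 25 high, walls and floor 4 thick, fixed to the dresser. Origin: centre of the underside; x along its length, z up.
- pencil: Orange pencil, 157 long, 9 thick, lying along the desk tray's +y wall; to be left alone.
- nail_brush: Wooden nail brush with pale bristles, 85 x 30 x 26 high, lying along the wash tray's +y wall; to be left alone.
- water_bottle: Glass water bottle with blue cap, 62 across, 190 high, standing towards the back right; leave alone.
- mug: White mug, 80 across, 85 high, at the back; leave alone.
- alarm_clock: Black digital alarm clock, 45 x 110 x 65 high, at the back; leave alone.
- glasses_case: Grey spectacle case, 160 x 62 x 40, at the back; leave alone.
There are look-alikes about, which are no part of the job. There is more than one size of the pen; the job needs the smallest.

How it is judged:
On the way, in this order (a step that is already met when the one before it is completed fails the run):
1. the pen lies in the pencil's tray and the toothbrush in the nail brush's tray, let go, with the handle still home (x of pen in the frame of desk_tray between -0.075 and 0.075 m and y of pen in the frame of desk_tray between -0.055 and 0.055 m and z of pen in the frame of desk_tray below 0.036 m and linear speed of each of pen, toothbrush below 0.05 m/s and x of toothbrush in the frame of wash_tray between -0.075 and 0.075 m and y of toothbrush in the frame of wash_tray between -0.055 and 0.055 m and z of toothbrush in the frame of wash_tray below 0.036 m and contact force between the fingers and pen below 0.1 N and contact force between the fingers and toothbrush below 0.1 N and value of joint trolley below 0.02 m), for 0.2 s.
2. the handle is at its second stop, locked, its button out (value of joint trolley above 0.277 m and value of joint release below 0.002 m), for 0.2 s.
At the end, for the whole second after the job is handed in: Pen in the desk tray, toothbrush in the wash tray (origin within 75 mm along, 55 mm across of tray centre, under 36 mm up, at rest); handle drawn over 277 mm, button in by under 2 mm; fingers hold the grip with over 2 N (all of step 2 and x of pen in the frame of desk_tray between -0.075 and 0.075 m and y of pen in the frame of desk_tray between -0.055 and 0.055 m and z of pen in the frame of desk_tray below 0.036 m and linear speed of each of pen, toothbrush below 0.05 m/s and x of toothbrush in the frame of wash_tray between -0.075 and 0.075 m and y of toothbrush in the frame of wash_tray between -0.055 and 0.055 m and z of toothbrush in the frame of wash_tray below 0.036 m and contact force between the fingers and grip above 2 N and velocity of joint trolley below 0.01 m/s); the arm keeps its last pose, push and grip.
It fails at once if an item is dropped or thrown (faster than 1.5 m/s) (linear speed of any of pen, toothbrush above 1.5 m/s).
It fails at once if a bystander is shifted by more than 30 mm (distance of any of pencil, nail_brush, water_bottle, mug, alarm_clock, glasses_case from where it was at the start of the episode above 0.03 m).
It also fails if it takes over 70 s, if anything falls off the work surface, if the arm or the gripper's body presses on something with over 40 N, if the wrist force passes 120 N, or if a joint passes its speed limit or range.

## Working session

There is one attempt and no reset: what is moved stays moved. The work goes in short steps, Python scripts to look and compute and a tool call to move; the robot and the scene stay as the last step left them, time stands still between calls to the robot, and variables do not carry over. Pictures are saved under pics/ and viewed, at most 13 in all, crops included, and the job is handed in when it is done.

Besides the shell and the picture viewer there is one more tool, called after "Request:" as name(argument=value, ...) on one line, values as JSON. servo_tool: Moves the arm, as the interface text tells. Its arguments: {"type":"object","properties":{"increments":{"type":"array"},"newtons":{"type":"number"}},"required":["increments"]}

```bash
mkdir -p pics; python3 - <<'E'
from bench import ctrl, read_camera, camera_model
import cv2
s=ctrl.state();print({k:s[k] for k in('t','tool_pos','orientation','grip_width')})
for n in('top','side'):
    m=camera_model(n);print(n,m['K'].tolist(),m['R'].round(3).tolist(),m['t'].round(3).tolist())
    cv2.imwrite(f'pics/{n}0.png',cv2.cvtColor(read_camera(n),cv2.COLOR_RGB2BGR))
E
```

```text
{'t': 0.0, 'tool_pos': array([ 0.14286578, -0.63362294,  0.200475  ]), 'orientation': array([-3.14003922e+00,  1.42953051e-04,  2.21830917e-01]), 'grip_width': 1.0033563516842132}
top [[503.86477506370045, 0.0, 307.1496746001589], [0.0, 503.86477506370045, 241.64762007247455], [0.0, 0.0, 1.0]] [[-0.027, -0.999, 0.018], [-0.997, 0.026, -0.071], [0.07, -0.02, -0.997]] [-0.026, 0.491, 1.308]
side [[472.0152170613895, 0.0, 320.5144876085882], [0.0, 472.0152170613895, 232.67281227330383], [0.0, 0.0, 1.0]] [[-0.866, -0.5, 0.023], [-0.299, 0.479, -0.825], [0.402, -0.721, -0.564]] [0.411, 0.279, 0.993]
```

View pics/top0.png

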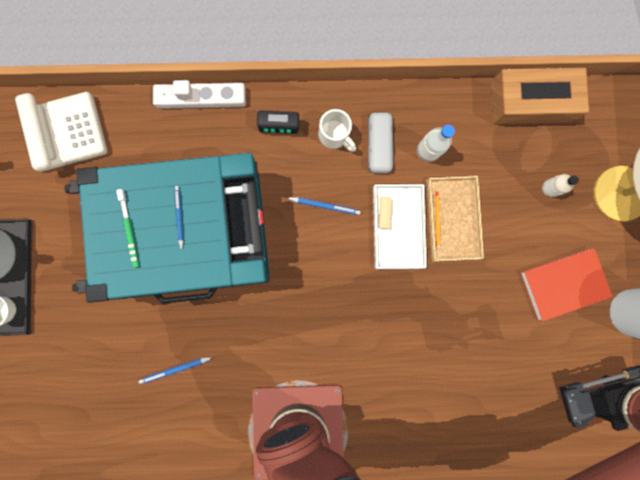

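View pics/side0.png

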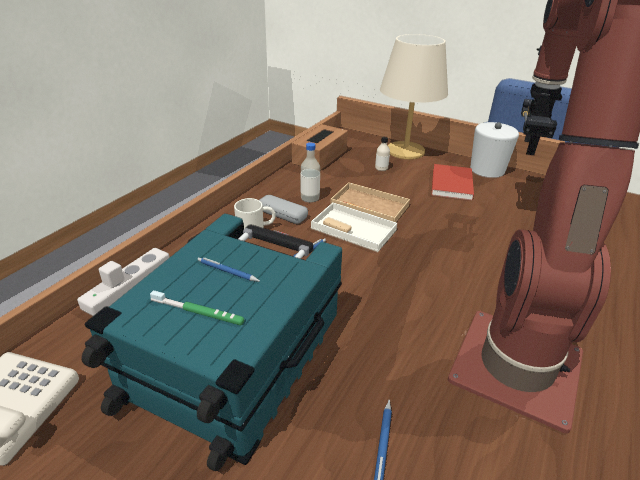

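Top view shows the case with the pen at (179,217), the toothbrush at (127,227), the grip at about (253,217) and the red button at (261,216). The white tray with the nail brush is at (400,227) and the cork tray with the pencil at (455,220). The two pens on the dresser are larger look-alikes. The side view confirms this.

```bash
cat > h.py <<'E'
import numpy as np, cv2
from bench import ctrl, read_camera, camera_model
def ray(m,uv,z):
    """pixels -> world points on plane z"""
    uv=np.atleast_2d(np.asarray(uv,float)); d=np.c_[uv,np.ones(len(uv))]@np.linalg.inv(m['K']).T@m['R']
    c=-m['R'].T@m['t']; return c+d*((z-c[2])/d[:,2])[:,None]
def proj(m,X):
    p=(np.atleast_2d(X)@m['R'].T+m['t'])@m['K'].T; return p[:,:2]/p[:,2:]
def masked(im,lo,hi,box):
    """HSV mask limited to box (u0,v0,u1,v1); largest blobs' pixel arrays (u,v)"""
    h=cv2.cvtColor(im,cv2.COLOR_RGB2HSV); k=cv2.inRange(h,np.array(lo),np.array(hi)); z=np.zeros_like(k)
    u0,v0,u1,v1=box; z[v0:v1,u0:u1]=k[v0:v1,u0:u1]; return z
def rect(mask,m,z,biggest=False):
    """min-area rectangle in world mm: centre, long, short, angle of long side (deg)"""
    if biggest:
        n,l,s,_=cv2.connectedComponentsWithStats(mask); mask=(l==1+s[1:,4].argmax())
    v,u=np.nonzero(mask); P=ray(m,np.c_[u,v],z)[:,:2]*1000
    c,(w,h),a=cv2.minAreaRect(P.astype(np.float32))
    if h>w: w,h,a=h,w,a+90
    return np.round([*c,w,h,(a+90)%180-90,len(u)],1)
E
python3 - <<'E'
from h import *
im=cv2.cvtColor(cv2.imread('pics/top0.png'),cv2.COLOR_BGR2RGB);m=camera_model('top')
print('pen',rect(masked(im,(104,60,60),(130,255,255),(165,180,195,255)),m,.206,True))
print('pen2',rect(masked(im,(104,60,60),(130,255,255),(280,190,370,220)),m,.006,True))
print('brush green',rect(masked(im,(50,150,80),(75,255,255),(110,180,150,275)),m,.210,True))
print('brush white',rect(masked(im,(0,0,150),(180,60,255),(110,180,150,275)),m,.210))
print('button',rect(masked(im,(0,120,100),(8,255,255),(250,200,275,235)),m,.184,True))
print('grip',rect(masked(im,(0,0,0),(180,255,60),(243,165,275,265)),m,.191,True))
print('cork',rect(masked(im,(10,50,120),(22,200,255),(420,165,495,270)),m,.025,True))
print('white',rect(masked(im,(0,0,150),(180,50,255),(365,177,430,275)),m,.025,True))
print('pencil',rect(masked(im,(8,200,180),(18,255,255),(430,180,450,255)),m,.01))
cv2.imwrite('pics/c.png',cv2.resize(cv2.imread('pics/top0.png')[140:310,60:290],None,fx=3,fy=3))
E
```

```text
pen [546.1 253.4 112.   10.2   3.  163. ]
pen2 [586.6 -92.4 155.   15.4  76.8 257. ]
brush green [512.2 360.7  53.6   5.7  11.   62. ]
brush white [526.4 370.2 165.   17.   11.  258. ]
button [539.6  69.3  30.5   7.8   4.5  47. ]
grip [595.7  89.8  77.7  26.7  12.7 141. ]
cork [ 5.462e+02 -4.366e+02  2.799e+02  1.979e+02 -2.400e+00  7.289e+03]
white [ 5.256e+02 -2.824e+02  2.235e+02  1.369e+02 -8.000e-01  4.025e+03]
pencil [ 5.322e+02 -3.850e+02  1.018e+02  5.000e-01 -1.100e+00  4.000e+00]
```

View pics/c.png

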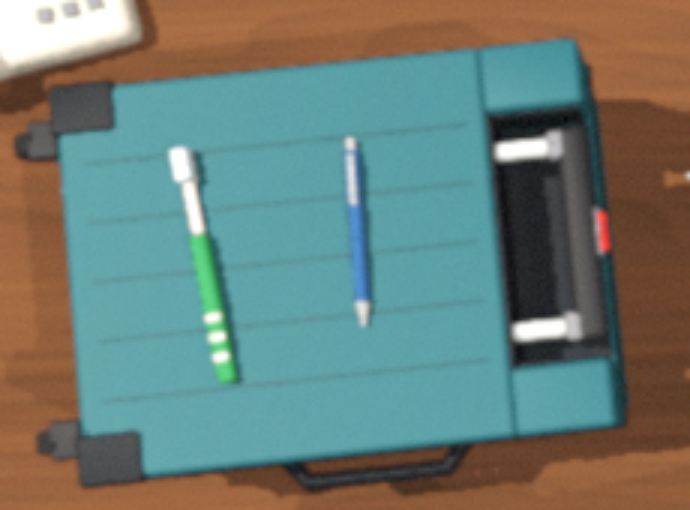

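The crop shows the pen from (350,137) to (364,325) and the brush from (180,147) to (230,382), with its head up. The grip's centreline runs from (573,125) to (592,335), and the button is at (602,231).

```bash
cat >> h.py <<'E'
def shift(x,y,z,yaw_deg):
    """increments (cm, deg) from measured pose to target, tool axes; target yaw of tool x axis"""
    from scipy.spatial.transform import Rotation as Ro
    s=ctrl.state(); R=Ro.from_euler('xyz',s['orientation']).as_matrix()
    d=R.T@(np.array([x,y,z])-s['tool_pos'])*100
    cur=np.degrees(np.arctan2(R[1,0],R[0,0]))
    return d.round(2).tolist(), round(-(yaw_deg-cur),2)   # tool z points down
E
python3 - <<'E'
from h import *
m=camera_model('top')
c=lambda *p:np.array([(60+u/3,140+v/3) for u,v in p])
def line(n,p,z):
    P=ray(m,p,z)[:,:2]*1000;d=P[0]-P[1];print(n,P.round(1).tolist(),'mid',P.mean(0).round(1),'len',np.hypot(*d).round(1),'ang',np.degrees(np.arctan2(d[1],d[0])).round(2))
line('pen',c((350,137),(364,325)),.206)
line('brush',c((180,147),(230,382)),.206)
line('grip',c((573,125),(592,335)),.191)
line('button',c((602,210),(606,252)),.182)
line('caseedge',c((482,52),(513,436)),.2)
line('caseend',c((575,40),(623,425)),.2)
line('corkL',[(427,178),(432,261)],.025);line('corkR',[(478,177),(484,258)],.025)
print(shift(.45,-.3,.28,0))
E
```

```text
pen [[611.8, 257.3], [469.4, 248.1]] mid [540.6 252.7] len 142.7 ang 3.7
brush [[607.2, 384.7], [429.4, 347.8]] mid [518.3 366.3] len 181.5 ang 11.71
grip [[619.9, 90.5], [458.3, 79.1]] mid [539.1  84.8] len 162.0 ang 4.01
button [[555.0, 70.3], [522.4, 67.8]] mid [538.7  69. ] len 32.7 ang 4.23
caseedge [[676.1, 157.9], [383.6, 139.0]] mid [529.9 148.5] len 293.1 ang 3.69
caseend [[683.8, 86.9], [389.6, 56.5]] mid [536.7  71.7] len 295.8 ang 5.89
corkL [[651.0, -360.7], [430.7, -364.2]] mid [ 540.9 -362.5] len 220.3 ang 0.92
corkR [[650.5, -496.9], [435.0, -501.8]] mid [ 542.8 -499.4] len 215.6 ang 1.3
([37.3, -25.8, -7.91], np.float64(12.71))
```

Request:
servo_tool(increments=[[[4,-3,-3],3,8.7],[[9,-6.5,-6],6,8.7],[[13.5,-9.5,-8],9,8.7],[[18,-12.5,-8],12,8.7],[[22.5,-15.5,-8],12.7,8.7],[[27,-19,-8],12.7,8.7],[[32,-22.5,-8],12.7,8.7],[[37.3,-25.8,-8],12.7,8.7]])

```text
t: 0.9
tool_pos: [0.4022, -0.3495, 0.281]
orientation: [3.141, 0.0, -0.0]
ft_force: [1.2, -0.2, 0.9]
grip_width: 0.994
grasp_force: 0.0
```

```bash
python3 - <<'E'
from h import *
s=ctrl.state();print(s['t'],s['tool_pos'],s['orientation'],shift(.54,.245,.29,3.7))
E
```

```text
0.9 [ 0.40224955 -0.34949725  0.28099289] [ 3.14146943e+00  1.35480292e-04 -3.76467335e-05] ([13.77, -59.45, -0.91], np.float64(-3.7))
```

Request:
servo_tool(increments=[[[2,-5,-1],-1,8.7],[[4,-10,-1],-2,8.7],[[6,-15,-1],-3,8.7],[[8,-20,-1],-3.7,8.7],[[9,-25,-1],-3.7,8.7],[[10,-30,-1],-3.7,8.7],[[11,-35,-1],-3.7,8.7],[[12,-40,-1],-3.7,8.7]])

```text
t: 1.7
tool_pos: [0.5173, 0.031, 0.2909]
orientation: [3.141, 0.0, 0.064]
ft_force: [1.6, -0.3, -0.1]
grip_width: 0.998
grasp_force: 0.0
```

Request:
servo_tool(increments=[[[0.5,-5,0],0,8.7],[[1,-10,0],0,8.7],[[1.5,-14,0],0,8.7],[[1.5,-16,0],0,8.7],[[1.5,-16,0],0,8.7]])

```text
t: 2.2
tool_pos: [0.5208, 0.1937, 0.2906]
orientation: [-3.14, 0.001, 0.071]
ft_force: [-0.1, -0.2, 1.0]
grip_width: 0.998
grasp_force: 0.0
```

```bash
python3 - <<'E'
from h import *
s=ctrl.state();print(s['t'],s['tool_pos'],s['orientation'])
m=camera_model('wrist');im=read_camera('wrist');cv2.imwrite('pics/w1.png',im[:,:,::-1]);np.savez('w1.npz',**{k:m[k] for k in'KRt'})
print(shift(.54,.2527,.203,3.7), proj(m,[[.6118,.2573,.206],[.4694,.2481,.206]]).round(0).tolist())
E
```

```text
2.2 [0.52077202 0.19365833 0.29061945] [-3.14001441e+00  1.08122083e-03  7.06057418e-02]
([2.28, -6.02, 8.76], np.float64(0.19)) [[231.0, 85.0], [241.0, 291.0]]
```

View pics/w1.png

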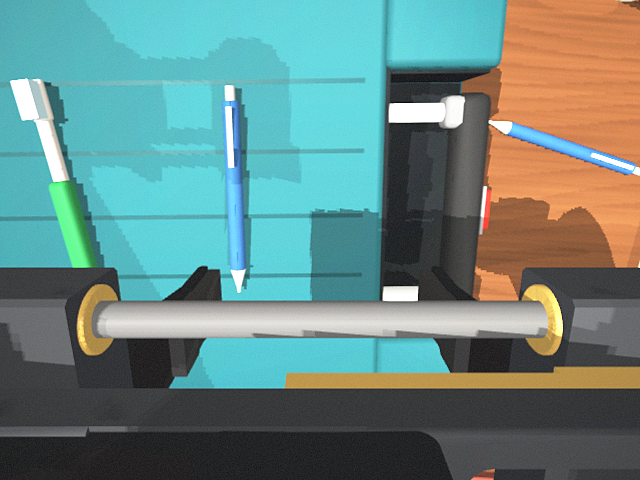

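The wrist view shows the pen from (230,86) to (239,291), within 2 px of the prediction. The button is at (487,210). Descending on the pen.

Request:
servo_tool(increments=[[[1,-3,2],0,5],[[2.2,-6,5],0,5],[[2.2,-6.1,7.5],0,5],[[2.2,-6.1,8.5],0,5],[[2.2,-6.1,8.5],0,5]], newtons=10)

```text
t: 2.75
tool_pos: [0.54, 0.2496, 0.2047]
orientation: [3.14, 0.002, 0.062]
ft_force: [-1.4, -1.3, 0.7]
grip_width: 0.64
grasp_force: 0.0
```

```bash
python3 - <<'E'
from h import *
print(ctrl.state()['tool_pos'],shift(.54,.2527,.2025,3.7))
class _:pass
m=np.load('w1.npz')
P=ray(m,[(487,210)],.182);print('button face',P)
print('bar edge',ray(m,[(490,100),(473,300),(450,125),(441,285)],.191))
E
```

```text
[0.53999199 0.24962543 0.20467665] ([0.02, -0.31, 0.22], np.float64(-0.12))
button face [[0.53830028 0.06805353 0.182     ]]
bar edge [[0.61589639 0.08370665 0.191     ]
 [0.46836477 0.07015325 0.191     ]
 [0.5976028  0.10839629 0.191     ]
 [0.47900969 0.09686153 0.191     ]]
```

Request:
servo_tool(increments=[[[0,-0.3,0.2],0,5],[[0,-0.3,0.2],0,0.5],[[0,-0.3,0.2],0,0.5],[[0,-0.3,0.2],0,0.5],[[0,-0.3,0.2],0,0.5],[[0,-0.3,0.2],0,0.5]])

```text
t: 3.35
tool_pos: [0.54, 0.255, 0.2042]
orientation: [-3.142, -0.0, 0.065]
ft_force: [0.3, -0.2, -0.4]
grip_width: 0.206
grasp_force: 0.0
```

Request:
servo_tool(increments=[[[0,0,0.1],0,0.3],[[0,0,0.1],0,0.3],[[0,0,0.1],0,0.3],[[0,0,0.1],0,0.3]])

```text
t: 3.75
tool_pos: [0.5399, 0.255, 0.203]
orientation: [-3.142, 0.0, 0.065]
ft_force: [0.1, -0.1, 0.5]
grip_width: 0.04
grasp_force: 0.0
```

```bash
python3 - <<'E'
from h import *
s=ctrl.state();print(s['tool_pos'],s['grip_width'],s['grasp_force'])
m=camera_model('wrist');im=read_camera('wrist');t=read_camera('top')
cv2.imwrite('pics/w2.png',np.vstack([im[:,:,::-1],])); cv2.imwrite('pics/t2.png',t[:,:,::-1])
E
```

```text
[0.53986963 0.25499732 0.20295182] 0.03972898156260378 0.0
```

View pics/w2.png

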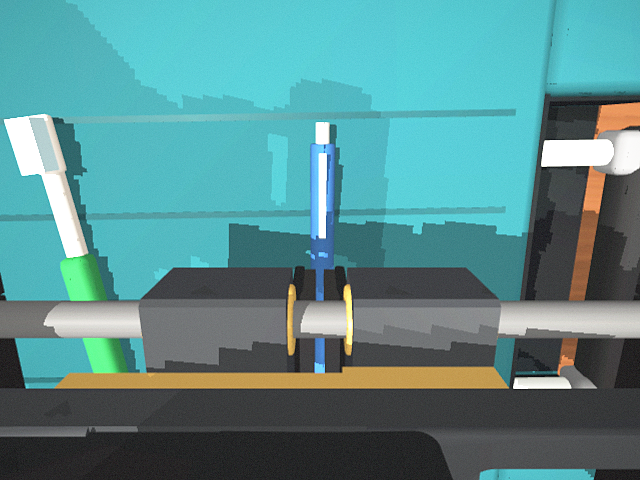

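The fingers straddle the pen, which is centred at (322,200), but no grip force reads. Closing further to test.

Request:
servo_tool(increments=[[[0,0,0],0,0],[[0,0,0],0,0],[[0,0,0],0,0]])

```text
t: 4.15
tool_pos: [0.5399, 0.255, 0.203]
orientation: [-3.142, -0.0, 0.065]
ft_force: [0.0, -0.0, -0.1]
grip_width: 0.005
grasp_force: 0.0
```

```bash
python3 - <<'E'
from h import *
s=ctrl.state();print(s['tool_pos'],s['grip_width'],s['grasp_force'])
m=camera_model('wrist')
print('pen top end',ray(m,[(322,122)],.206),'tcp px',proj(m,s['tool_pos']), proj(m,s['tool_pos']+[0,0,.019]))
E
```

```text
[0.53991517 0.25503386 0.20302355] 0.004523539471641869 0.0
pen top end [[0.61122844 0.25850986 0.206     ]] tcp px [[319.36162401 271.40727264]] [[319.35988612 286.32293275]]
```

Request:
servo_tool(increments=[[[0,0,-0.5],0,3.5],[[0,0,-0.5],0,3.5],[[0,0,-0.5],0,3.5],[[0,0,-0.5],0,3.5],[[0,0,0.0],0,3.5],[[0,0,0.2],0,3.5],[[0,0,0.2],0,3.5]])

```text
t: 4.85
tool_pos: [0.5396, 0.2548, 0.2003]
orientation: [3.141, 0.001, 0.065]
ft_force: [-0.4, 0.3, 0.2]
grip_width: 0.394
grasp_force: 0.0
```

Request:
servo_tool(increments=[[[0,0,0.1],0,3.5],[[0,0,0.2],0,3.5],[[0,0,0.2],0,3.5]])

```text
t: 5.15
tool_pos: [0.5399, 0.255, 0.1989]
orientation: [3.142, 0.0, 0.065]
ft_force: [-0.7, -0.1, -0.5]
grip_width: 0.403
grasp_force: 0.0
```

Request:
servo_tool(increments=[[[0,0,0.2],0,3.5],[[0,0,0.4],0,3.5],[[0,0,0.4],0,3.5]])

```text
t: 5.45
tool_pos: [0.5397, 0.2549, 0.1947]
orientation: [3.142, 0.0, 0.065]
ft_force: [-1.2, -0.6, -0.4]
grip_width: 0.402
grasp_force: 0.0
```

Request:
servo_tool(increments=[[[0,0,0.2],0,3.5],[[0,0,0.4],0,3.5],[[0,0,0.4],0,3.5]])

```text
t: 5.75
tool_pos: [0.5398, 0.2549, 0.1907]
orientation: [3.142, 0.0, 0.065]
ft_force: [-0.8, -0.7, 0.1]
grip_width: 0.404
grasp_force: 0.0
```

Request:
servo_tool(increments=[[[0,0,0.2],0,3.5],[[0,0,0.4],0,3.5],[[0,0,0.4],0,3.5]])

```text
t: 6.05
tool_pos: [0.5397, 0.2549, 0.1866]
orientation: [3.142, 0.0, 0.065]
ft_force: [-1.8, -0.6, -0.8]
grip_width: 0.407
grasp_force: 0.0
```

```bash
python3 - <<'E'
from h import *
s=ctrl.state();print(s['tool_pos'])
m=camera_model('side');im=read_camera('side')
p=proj(m,s['tool_pos'])[0];q=proj(m,[[.54,.2527,.2]])[0];print('tcp px',p,'pen ground px',q,'grasp',proj(m,s['tool_pos']+[0,0,.019]))
u,v=int(p[0]),int(p[1]);u0,v0=max(u-100,0),max(v-100,0)
cv2.imwrite('pics/s3.png',cv2.resize(im[v0:v0+150,u0:u0+200,::-1],None,fx=4,fy=4));print(u0,v0)
E
```

```text
[0.53974218 0.25491206 0.18663439]
tcp px [228.71838963 276.85242742] pen ground px [228.74548303 270.85445723] grasp [[227.86219314 269.23665678]]
128 176
```

View pics/s3.png

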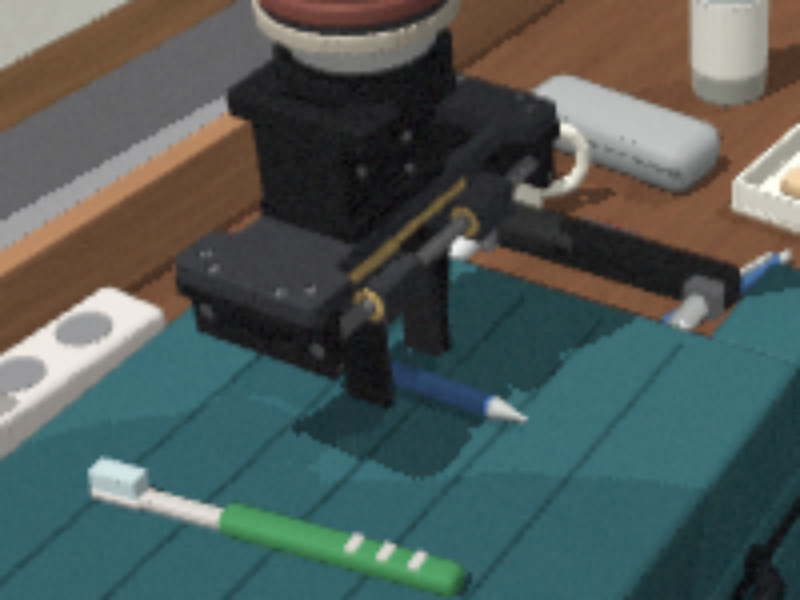

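The side view shows both fingers straddling the pen with their tips about on the case. The real tips therefore sit well above the reported TCP height. Closing here.

Request:
servo_tool(increments=[[[0,0,0],0,0.4],[[0,0,0],0,0.4],[[0,0,0],0,0.4],[[0,0,0],0,0.4],[[0,0,0],0,0.4],[[0,0,0],0,0.4]])

```text
t: 6.7
tool_pos: [0.5399, 0.255, 0.187]
orientation: [-3.142, -0.0, 0.065]
ft_force: [0.8, 0.4, 0.6]
grip_width: 0.123
grasp_force: 10.0
```

```bash
python3 - <<'E'
from h import *
m=camera_model('side')
print(proj(m,[[.5397,.2549+.0175,z] for z in (.187,.195,.2,.205)]).round(1).tolist())
E
```

```text
[[222.9, 281.7], [222.5, 278.5], [222.3, 276.5], [222.0, 274.4]]
```

Pen held, at 10.7 mm and 10 N. The tips are about 14 mm above the reported TCP z. Lift and carry.

Request:
servo_tool(increments=[[[0,0,-1],0,0.4],[[0,0,-3],0,0.4],[[0,2,-5],0,0.4],[[0,5,-6],0,0.4],[[0,9,-6],0,0.4],[[0,13,-6],0,0.4],[[0,17,-6],0,0.4],[[0,21,-6],0,0.4]])

```text
t: 7.5
tool_pos: [0.5535, 0.044, 0.248]
orientation: [3.141, -0.001, 0.065]
ft_force: [0.7, -0.4, -0.5]
grip_width: 0.122
grasp_force: 10.0
```

Request:
servo_tool(increments=[[[0,4,0],0,0.4],[[0,8,0],0,0.4],[[0,12,0],0.5,0.4],[[0,16,0],1,0.4],[[0,20,0],1.5,0.4],[[0,24,0],2,0.4],[[0,28,0],2.5,0.4],[[0,32,0],2.7,0.4]])

```text
t: 8.3
tool_pos: [0.5742, -0.2755, 0.248]
orientation: [3.141, -0.001, 0.017]
ft_force: [1.0, -0.5, -0.2]
grip_width: 0.121
grasp_force: 10.0
```

```bash
python3 - <<'E'
from h import *
s=ctrl.state();print(s['tool_pos'],s['grip_width'],s['grasp_force'],s['orientation'])
print(shift(.542,-.441,.1,1))
E
```

```text
[ 0.5742417  -0.27550563  0.24795819] 0.12091697035513425 10.000792443752289 [ 3.14123681e+00 -8.43846320e-04  1.73893803e-02]
([-3.52, 16.49, 14.8], np.float64(-0.0))
```

Request:
servo_tool(increments=[[[-1,4,1],0,0.4],[[-2,8,3],0,0.4],[[-3,12,6],0,0.4],[[-3.5,16,10],0,0.4],[[-3.5,16.5,14],0,0.4],[[-3.5,16.5,17],0,0.4],[[-3.5,16.5,19.5],0,0.4],[[-3.5,16.5,20.5],0,0.4]])

```text
t: 9.1
tool_pos: [0.5409, -0.4386, 0.0394]
orientation: [-3.139, 0.003, 0.018]
ft_force: [-0.4, -0.5, -0.9]
grip_width: 0.128
grasp_force: 10.0
```

```bash
python3 - <<'E'
from h import *
s=ctrl.state();print(s['tool_pos'],s['grip_width'],s['grasp_force'],s['orientation'])
print(shift(.542,-.441,-.006,1))
im=read_camera('wrist');cv2.imwrite('pics/w4.png',im[:,:,::-1])
E
```

```text
[ 0.54088531 -0.43863931  0.03943294] 0.12846203505001674 9.999936372041702 [-3.13890922e+00  2.80819888e-03  1.75564450e-02]
([0.12, 0.25, 4.54], np.float64(0.01))
```

View pics/w4.png

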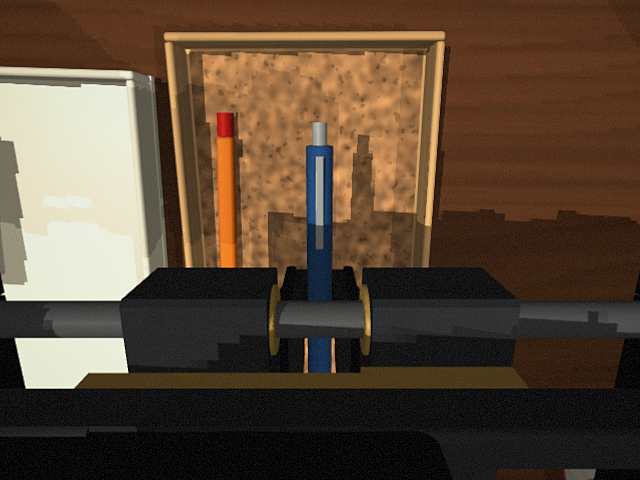

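The wrist view shows the pen at (320,200), aligned and centred over the cork tray, with the pencil clear at (227,190). Lowering.

Request:
servo_tool(increments=[[[0,0.2,2],0,0.4],[[0,0.2,3.5],0,0.4],[[0,0.2,4.2],0,0.4],[[0,0.2,4.5],0,0.4],[[0,0.2,4.5],0,0.4]])

```text
t: 9.65
tool_pos: [0.5423, -0.4414, -0.0027]
orientation: [3.142, -0.0, 0.018]
ft_force: [0.2, -0.8, -0.6]
grip_width: 0.123
grasp_force: 10.0
```

Request:
servo_tool(increments=[[[0,0,0.1],0,0.4],[[0,0,0.2],0,0.4],[[0,0,0.2],0,0.4]])

```text
t: 9.95
tool_pos: [0.5423, -0.4416, -0.0046]
orientation: [3.141, -0.0, 0.018]
ft_force: [-0.6, -0.3, 0.5]
grip_width: 0.124
grasp_force: 10.0
```

Request:
servo_tool(increments=[[[0,0,0.2],0,0.4],[[0,0,0.3],0,0.4],[[0,0,0.3],0,0.4]])

```text
t: 10.25
tool_pos: [0.542, -0.4414, -0.0083]
orientation: [-3.141, 0.0, 0.018]
ft_force: [0.4, -0.4, 0.1]
grip_width: 0.121
grasp_force: 10.0
```

Request:
servo_tool(increments=[[[0,0,0],0,1.5],[[0,0,0],0,2.5],[[0,0,0],0,3],[[0,0,0],0,3],[[0,0,-2],0,3],[[0,0,-6],0,3],[[0,0,-11],0,3],[[0,0,-16],0,3]])

```text
t: 11.05
tool_pos: [0.5417, -0.4411, 0.1534]
orientation: [-3.141, 0.001, 0.018]
ft_force: [0.9, -0.4, -0.3]
grip_width: 0.344
grasp_force: 0.0
```

Request:
servo_tool(increments=[[[0,0,-5],0,4],[[0,-2,-10],0,5],[[0,-6,-13],0,5],[[0,-11,-14],0,5],[[0,-16,-14],0,5],[[0,-21,-14],0,5],[[0,-26,-14],0,5],[[0,-31,-14],0,5]])

```text
t: 11.85
tool_pos: [0.5363, -0.1334, 0.2923]
orientation: [3.141, -0.001, 0.017]
ft_force: [1.2, 0.5, 0.5]
grip_width: 0.575
grasp_force: 0.0
```

```bash
python3 - <<'E'
from h import *
s=ctrl.state();print(s['tool_pos'],s['t'])
import math
# grasp at brush x=-25
a=math.radians(11.7);g=np.array([.5183,.3663])-.025*np.array([math.cos(a),math.sin(a)]);print(g,shift(*g,.25,11.7))
im=read_camera('top');m=camera_model('top')
print('pen',rect(masked(im,(100,90,60),(130,255,255),(438,185,478,255)),m,.01,True))
E
```

```text
[ 0.53628412 -0.1333976   0.29229103] 11.85
[0.49381943 0.36123032] ([-3.38, -49.53, 4.2], np.float64(-10.7))
pen [ 527.9 -442.3   69.7    5.4   -2.7   58. ]
```

Pen is down in the cork tray. On to the toothbrush.

Request:
servo_tool(increments=[[[-0.3,-5,0],-2,5],[[-0.7,-10,0],-4,5],[[-1,-15,0],-6,5],[[-1.3,-20,0],-8,5],[[-1.7,-25,0],-10,5],[[-2,-30,0],-10.7,5],[[-2.5,-35,0],-10.7,5],[[-3,-40,0],-10.7,5]])

```text
t: 12.7
tool_pos: [0.4996, 0.2644, 0.2924]
orientation: [3.141, -0.001, 0.204]
ft_force: [1.2, -1.7, 0.8]
grip_width: 0.577
grasp_force: 0.0
```

```bash
python3 - <<'E'
from h import *
s=ctrl.state();print(s['tool_pos'],s['t'])
print(shift(.4938,.3625,.187,11.7))
m=camera_model('wrist');im=read_camera('wrist');cv2.imwrite('pics/w5.png',im[:,:,::-1])
g=masked(im,(50,150,60),(75,255,255),(0,0,640,300));print(rect(g,m,.206,True));print('exp head',proj(m,[[.6072,.3847,.206]]))
w=masked(im,(0,0,170),(180,50,255),(0,0,300,200));print(rect(w,m,.21,True))
E
```

```text
[0.49957452 0.26444468 0.29242961] 12.7
([1.41, -9.72, 10.54], np.float64(-0.03))
[ 501.8  368.3   79.7   17.    11.3 1348. ]
exp head [[165.73738172  27.18481491]]
[ 573.6  383.8   65.8   21.     9.6 2638. ]
```

Request:
servo_tool(increments=[[[0.5,-4,1],0,5],[[1.2,-8,4],0,5],[[1.4,-9.9,7],0,5],[[1.4,-9.9,7],0,5]])

```text
t: 13.15
tool_pos: [0.4904, 0.3644, 0.2177]
orientation: [3.141, 0.006, 0.209]
ft_force: [-0.3, -1.3, -0.8]
grip_width: 0.576
grasp_force: 0.0
```

```bash
python3 - <<'E'
from h import *
s=ctrl.state();print(s['tool_pos'],s['t'])
m=camera_model('wrist');im=read_camera('wrist');cv2.imwrite('pics/w5.png',im[:,:,::-1])
g=masked(im,(50,150,60),(75,255,255),(0,0,640,265));print(rect(g,m,.21,True))
w=masked(im,(0,0,170),(180,50,255),(200,0,450,250));print(rect(w,m,.208,True));print(shift(.494,.364,.188,11.7))
E
```

```text
[0.49042368 0.36441625 0.2177084 ] 13.15
[ 517.   367.2   51.    13.9   11.5 1968. ]
[ 574.8  378.8   66.6   12.3   11.1 3302. ]
([0.22, -0.05, 3.21], np.float64(0.18))
```

Request:
servo_tool(increments=[[[0.2,0.1,1.5],0,5],[[0.2,0.1,2.7],0,5],[[0.2,0.1,3],0,5],[[0.2,0.1,3],0,4],[[0.2,0.1,3],0,0.6],[[0.2,0.1,3],0,0.6],[[0.2,0.1,3],0,0.6],[[0.2,0.1,3],0,0.6]], newtons=15)

```text
t: 14.0
tool_pos: [0.4957, 0.3622, 0.1923]
orientation: [-3.141, -0.0, 0.204]
ft_force: [-0.4, -1.5, 0.2]
grip_width: 0.202
grasp_force: 0.0
```

Request:
servo_tool(increments=[[[0,0,0],0,0.6],[[0,0,0],0,0.6],[[0,0,0],0,0.6],[[0,0,0],0,0.6]])

```text
t: 14.4
tool_pos: [0.4956, 0.3621, 0.192]
orientation: [-3.142, -0.0, 0.204]
ft_force: [0.8, -0.3, 0.3]
grip_width: 0.071
grasp_force: 0.0
```

Request:
servo_tool(increments=[[[0,0,-0.5],0,3.5],[[0,0,-0.5],0,3.5],[[0,0,-0.5],0,3.5],[[0,0,-0.5],0,3.5],[[0,0,0.2],0,3.5],[[0,0,0.4],0,3.5],[[0,0,0.5],0,3.5],[[0,0,0.5],0,3.5]])

```text
t: 15.2
tool_pos: [0.4955, 0.362, 0.1867]
orientation: [3.141, 0.001, 0.204]
ft_force: [-0.2, -1.0, 0.0]
grip_width: 0.397
grasp_force: 0.0
```

Request:
servo_tool(increments=[[[0,0,0.1],0,3.5],[[0,0,0.1],0,0.6],[[0,0,0.1],0,0.6],[[0,0,0.1],0,0.6],[[0,0,0.1],0,0.6],[[0,0,0.1],0,0.6],[[0,0,0.1],0,0.6]])

```text
t: 15.9
tool_pos: [0.4957, 0.3621, 0.1861]
orientation: [-3.142, -0.0, 0.204]
ft_force: [-1.0, 0.5, 1.2]
grip_width: 0.157
grasp_force: 15.0
```

Toothbrush held, at 13.7 mm and 15 N. Lift and carry.

Request:
servo_tool(increments=[[[0,0,-1],0,0.6],[[0,0,-3],0,0.6],[[0,1,-6],0,0.6],[[0,4,-8],1,0.6],[[-0.8,8,-8],2,0.6],[[-1.6,12,-8],4,0.6],[[-2.4,16,-8],6,0.6],[[-3.2,20,-8],8,0.6]])

```text
t: 16.7
tool_pos: [0.5047, 0.1584, 0.2669]
orientation: [-3.141, -0.001, 0.063]
ft_force: [0.5, -0.8, 0.4]
grip_width: 0.16
grasp_force: 15.0
```

Request:
servo_tool(increments=[[[0,4,0],1,0.6],[[0,8,0],2,0.6],[[0,12,0],3,0.6],[[0,16,0],4,0.6],[[0,20,0],4,0.6],[[0,24,0],4,0.6],[[0,28,0],4,0.6],[[0,32,0],4,0.6]])

```text
t: 17.5
tool_pos: [0.5256, -0.1611, 0.267]
orientation: [3.141, -0.001, -0.005]
ft_force: [0.6, -0.1, 0.3]
grip_width: 0.159
grasp_force: 15.0
```

```bash
python3 - <<'E'
from h import *
s=ctrl.state();print(s['tool_pos'],s['t'],s['grip_width'],s['grasp_force'])
print(shift(.5026,-.302,.04,-.5))
E
```

```text
[ 0.52559476 -0.16109306  0.26701319] 17.5 0.15886124121077652 14.999116659164429
([-2.25, 14.09, 22.71], np.float64(0.22))
```

Request:
servo_tool(increments=[[[-1,4,0],0,0.6],[[-2,8,3],0,0.6],[[-2.2,12,7],0,0.6],[[-2.2,14,11],0,0.6],[[-2.2,14,15],0,0.6],[[-2.2,14,19],0,0.6],[[-2.2,14,22],0,0.6],[[-2.2,14,22],0,0.6]])

```text
t: 18.3
tool_pos: [0.5003, -0.298, 0.0424]
orientation: [-3.138, 0.006, -0.005]
ft_force: [-0.4, -0.8, -0.0]
grip_width: 0.156
grasp_force: 15.0
```

```bash
python3 - <<'E'
from h import *
s=ctrl.state();print(s['tool_pos'],s['t'],s['grip_width'],s['grasp_force'])
print(shift(.5026,-.302,-.008,-.5))
im=read_camera('wrist');cv2.imwrite('pics/w6.png',im[:,:,::-1])
E
```

```text
[ 0.50026562 -0.29803152  0.04240463] 18.3 0.15592960474772546 14.998227059841156
([0.26, 0.42, 5.04], np.float64(0.22))
```

View pics/w6.png

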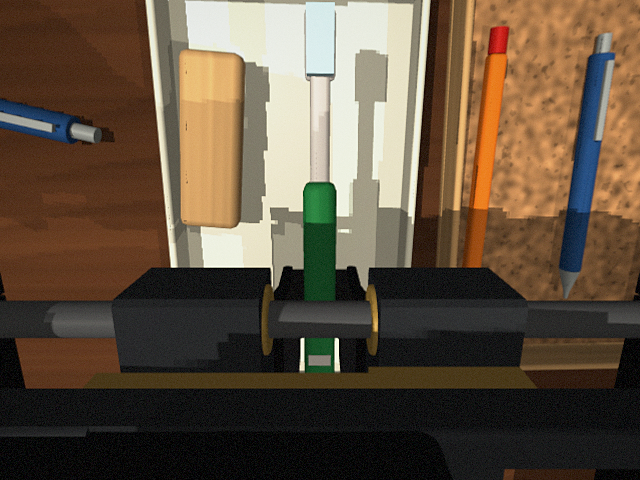

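The wrist view shows the brush centred in the white tray at (320,180), clear of the nail brush at (212,140). The pen is in the cork tray at (585,170). Lowering.

Request:
servo_tool(increments=[[[0,0.2,2],0,0.6],[[0,0.2,3.5],0,0.6],[[0,0.2,4.3],0,0.6],[[0,0.2,4.6],0,0.6],[[0,0.2,4.8],0,0.6],[[0,0.2,4.8],0,0.6]])

```text
t: 18.95
tool_pos: [0.5031, -0.3016, -0.0015]
orientation: [3.141, -0.001, -0.005]
ft_force: [0.8, -0.4, 0.6]
grip_width: 0.155
grasp_force: 15.0
```

Request:
servo_tool(increments=[[[0,0,0.1],0,0.6],[[0,0,0.1],0,0.6]])

```text
t: 19.15
tool_pos: [0.503, -0.3016, -0.0027]
orientation: [3.141, -0.0, -0.005]
ft_force: [-0.3, 0.2, 0.6]
grip_width: 0.157
grasp_force: 15.0
```

Request:
servo_tool(increments=[[[0,0,0.3],0,0.6],[[0,0,0.5],0,0.6],[[0,0,0.6],0,0.6],[[0,0,0.6],0,0.6]])

```text
t: 19.55
tool_pos: [0.5027, -0.3013, -0.0093]
orientation: [-3.141, 0.0, -0.005]
ft_force: [0.0, -0.1, 0.3]
grip_width: 0.155
grasp_force: 15.0
```

Request:
servo_tool(increments=[[[0,0,0],0,2],[[0,0,0],0,3],[[0,0,0],0,3],[[0,0,0],0,3],[[0,0,-2],0,3],[[0,0,-6],0,3],[[0,0,-11],0,3],[[0,0,-16],0,3]])

```text
t: 20.35
tool_pos: [0.5024, -0.3011, 0.1525]
orientation: [-3.141, 0.001, -0.005]
ft_force: [1.2, -0.8, 0.1]
grip_width: 0.347
grasp_force: 0.0
```

Request:
servo_tool(increments=[[[0,0,-5],0,3],[[0,-2,-10],0,4],[[0,-5,-12.5],0,5.5],[[0,-10,-12.5],0,5.5],[[0,-15,-12.5],-2,5.5],[[0,-20,-12.5],-4,5.5],[[0,-24,-12.5],-4.5,5.5],[[0,-24,-12.5],-4.5,5.5]])

```text
t: 21.15
tool_pos: [0.5041, -0.0547, 0.2768]
orientation: [-3.141, -0.002, 0.083]
ft_force: [0.2, -0.7, 0.3]
grip_width: 0.628
grasp_force: 0.0
```

```bash
python3 - <<'E'
from h import *
s=ctrl.state();print(s['tool_pos'],s['t'],s['grip_width'],s['grasp_force'])
m=camera_model('wrist');im=read_camera('wrist');cv2.imwrite('pics/w7.png',im[:,:,::-1])
r=masked(im,(0,130,90),(6,255,255),(0,0,640,300))
n,l,st,c=cv2.connectedComponentsWithStats(r);print([(st[i].tolist(),c[i].round().tolist()) for i in range(1,n) if st[i][4]>30])
t=read_camera('top');mt=camera_model('top')
print('brush',rect(masked(t,(50,120,60),(75,255,255),(372,185,430,270)),mt,.01,True),'pen',rect(masked(t,(100,90,60),(130,255,255),(438,185,478,255)),mt,.01,True))
print('button pred px',proj(m,[[.5387,.069,.182]]))
E
```

```text
[ 0.50412108 -0.05466116  0.27683005] 21.15 0.627985694502019 0.0
[([625, 113, 12, 12, 101], [630.0, 119.0]), ([135, 141, 19, 44, 595], [144.0, 162.0])]
brush [ 519.4 -302.6   50.9    5.3   -2.3   60. ] pen [ 527.9 -442.3   69.7    5.4   -2.7   59. ]
button pred px [[147.60485197 163.60895571]]
```

View pics/w7.png

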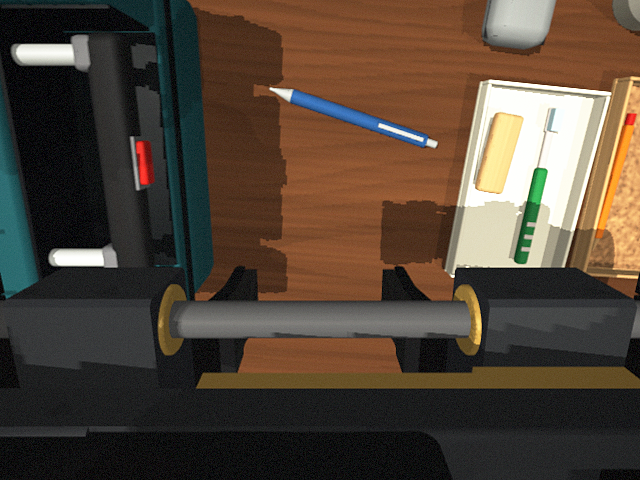

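Both items lie in their trays, brush at (533,190). The button is at (144,162), near the predicted (148,164). Moving over the grip.

```bash
python3 - <<'E'
from h import *
print(shift(.5376,.085,.25,4.0),shift(.5376,.085,.152,4.0))
E
```

```text
([4.45, -14.29, 2.62], np.float64(0.32)) ([4.44, -14.3, 12.42], np.float64(0.32))
```

Request:
servo_tool(increments=[[[1.5,-4,0],0.3,5.5],[[3,-8,0],0.3,5.5],[[4.4,-12,1],0.3,5.5],[[4.4,-14.3,2.5],0.3,5.5],[[4.4,-14.3,4.5],0.3,5.5],[[4.4,-14.3,4.5],0.3,5.5]], newtons=25)

```text
t: 21.85
tool_pos: [0.5365, 0.0829, 0.2284]
orientation: [3.141, 0.004, 0.067]
ft_force: [-0.1, -1.4, 0.7]
grip_width: 0.632
grasp_force: 0.0
```

```bash
python3 - <<'E'
from h import *
s=ctrl.state();print(s['tool_pos'],s['grip_width'],s['ft_force'],shift(.5376,.085,.152,4.0))
E
```

```text
[0.53646186 0.08294677 0.22841306] 0.6318876964094052 [-0.12593001 -1.442507    0.68711767] ([0.16, -0.2, 7.64], np.float64(-0.15))
```

Request:
servo_tool(increments=[[[0,0,2],0,5.5],[[0,0,4],0,5.5],[[0,0,5.5],0,5.5],[[0,0,5.5],0,5.5]])

```text
t: 22.25
tool_pos: [0.5368, 0.0826, 0.1745]
orientation: [3.141, 0.003, 0.066]
ft_force: [-0.4, -0.2, 0.7]
grip_width: 0.629
grasp_force: 0.0
```

Request:
servo_tool(increments=[[[0,0,1],0,5.5],[[0,0,1.7],0,5.5],[[0,0,1.7],0,5.5]])

```text
t: 22.55
tool_pos: [0.5371, 0.0841, 0.1584]
orientation: [3.142, 0.001, 0.068]
ft_force: [-0.1, 1.2, -0.1]
grip_width: 0.634
grasp_force: 0.0
```

```bash
python3 - <<'E'
from h import *
s=ctrl.state();print(s['tool_pos'],s['grip_width'],s['ft_force'],shift(.5376,.085,.152,4.0))
m=camera_model('wrist');im=read_camera('wrist');cv2.imwrite('pics/w8.png',im[:,:,::-1])
m=camera_model('side');im=read_camera('side');u,v=proj(m,s['tool_pos'])[0].astype(int)
cv2.imwrite('pics/s8.png',cv2.resize(im[v-90:v+60,u-90:u+110,::-1],None,fx=4,fy=4))
E
```

```text
[0.53712874 0.08411959 0.15837768] 0.6337810923410355 [-0.05593503  1.18936088 -0.08538554] ([0.05, -0.08, 0.64], np.float64(-0.1))
```

View pics/s8.png

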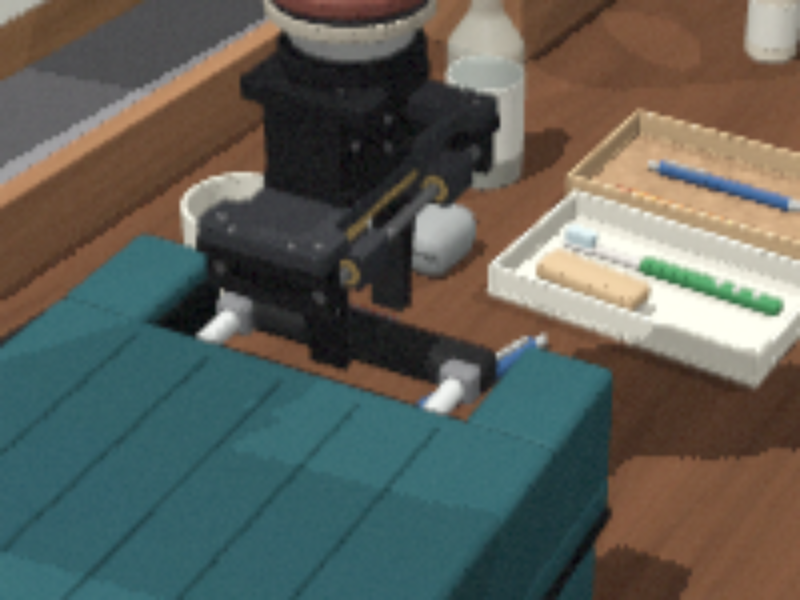

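The side view shows the fingers either side of the bar, one in the recess at (330,330). The items are in their trays. Lower slightly and squeeze.

Request:
servo_tool(increments=[[[0,0,0.5],0,5.5],[[0,0,0.5],0,2.2],[[0,0,0.5],0,2.2],[[0,0,0.5],0,2.2],[[0,0,0.5],0,2.2],[[0,0,0.5],0,2.2]], newtons=25)

```text
t: 23.25
tool_pos: [0.5375, 0.0851, 0.1541]
orientation: [-3.141, -0.0, 0.069]
ft_force: [0.1, 3.0, 0.1]
grip_width: 0.308
grasp_force: 24.9
```

Request:
servo_tool(increments=[[[0,0,0],0,2],[[0,0,0],0,2]])

```text
t: 23.45
tool_pos: [0.5375, 0.0849, 0.1542]
orientation: [-3.141, -0.0, 0.069]
ft_force: [0.9, 4.2, 0.8]
grip_width: 0.305
grasp_force: 25.0
```

Button fully in, at 26.5 mm. Pull.

Request:
servo_tool(increments=[[[0,1,0],0,2],[[0,3,0],0,2],[[0,5,0],0,2],[[0,7,0],0,2],[[0,9,0],0,2],[[0,11,0],0,2],[[0,13,0],0,2],[[0,15,0],0,2]])

```text
t: 24.25
tool_pos: [0.5497, -0.0647, 0.1542]
orientation: [-3.14, -0.004, 0.069]
ft_force: [11.5, 6.5, -8.2]
grip_width: 0.306
grasp_force: 24.9
```

Request:
servo_tool(increments=[[[0,2,0],0,2],[[0,4,0],0,2],[[0,6,0],0,2],[[0,8,0],0,2],[[0,10,0],0,2],[[0,11.5,0],0,2],[[0,12.3,0],0,2],[[0,12.7,0],0,2]])

```text
t: 25.05
tool_pos: [0.5601, -0.1914, 0.1542]
orientation: [-3.141, -0.007, 0.069]
ft_force: [17.2, 4.7, -8.2]
grip_width: 0.305
grasp_force: 24.9
```

Request:
servo_tool(increments=[[[0,0.1,0],0,2],[[0,0.1,0],0,2]])

```text
t: 25.25
tool_pos: [0.5601, -0.1921, 0.1542]
orientation: [-3.141, -0.007, 0.07]
ft_force: [16.8, 2.6, -10.1]
grip_width: 0.303
grasp_force: 24.9
```

Request:
servo_tool(increments=[[[0.1,0.2,0],0,2],[[0.2,0.3,0],0,2],[[0.2,0.5,0],0,2],[[0.2,0.5,0],0,2]])

```text
t: 25.65
tool_pos: [0.5602, -0.1931, 0.1541]
orientation: [-3.136, -0.002, 0.072]
ft_force: [3.9, 14.7, 0.8]
grip_width: 0.308
grasp_force: 25.0
```

At the end stop. Release the button, slide 39 mm along the bar and regrip on the bare part.

Request:
servo_tool(increments=[[[0,-0.3,0],0,5],[[0,-0.3,0],0,5],[[0,-0.3,0],0,5],[[0,-0.3,0],0,5],[[0,-0.3,0],0,5]])

```text
t: 26.15
tool_pos: [0.5582, -0.1953, 0.1539]
orientation: [-3.142, 0.001, 0.068]
ft_force: [0.4, 1.0, -0.0]
grip_width: 0.561
grasp_force: 0.0
```

Request:
servo_tool(increments=[[[-1.5,0,0],0,5],[[-3,0,0],0,5],[[-3.9,0,0],0,5],[[-3.9,0,0],0,5],[[-3.9,0,0],0,5]])

```text
t: 26.65
tool_pos: [0.5199, -0.1977, 0.1542]
orientation: [3.141, -0.001, 0.068]
ft_force: [-0.2, -1.0, 0.3]
grip_width: 0.577
grasp_force: 0.0
```

```bash
python3 - <<'E'
from h import *
s=ctrl.state();print(s['tool_pos'],s['grip_width'],s['ft_force'])
m=camera_model('wrist');im=read_camera('wrist');cv2.imwrite('pics/w9.png',im[:,:,::-1])
print(rect(masked(im,(0,130,90),(6,255,255),(200,0,500,300)),m,.182,True))
E
```

```text
[ 0.51993711 -0.19766361  0.15422304] 0.5771772241754406 [-0.19756238 -0.98742071  0.25855554]
[ 561.7 -208.4   30.9    4.9    4.9  912. ]
```

View pics/w9.png

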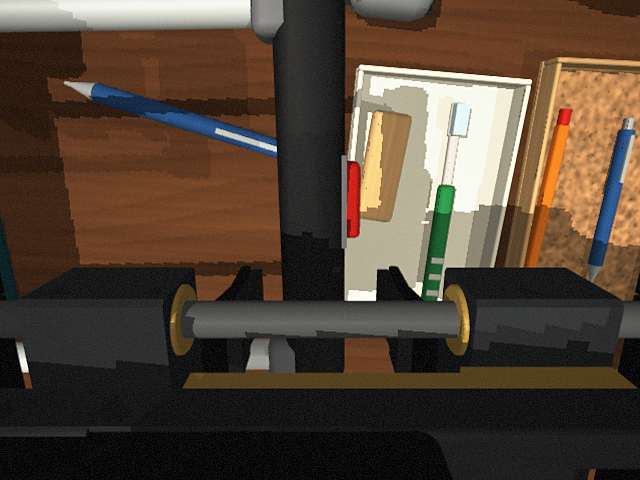

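The wrist view shows the red button sprung out at (353,200), with the fingers over the bare bar 42 mm away. Closing gently.

Request:
servo_tool(increments=[[[0.2,-0.3,0],0,5],[[0.2,-0.3,0],0,2],[[0.2,-0.3,0],0,2],[[0.2,-0.3,0],0,2],[[0.2,-0.3,0],0,2],[[0.2,-0.3,0],0,2],[[0.2,-0.3,0],0,2]], newtons=15)

```text
t: 27.4
tool_pos: [0.5214, -0.1946, 0.154]
orientation: [3.141, -0.0, 0.068]
ft_force: [0.9, -0.6, -0.4]
grip_width: 0.297
grasp_force: 15.0
```

Request:
servo_tool(increments=[[[0,0,0],0,2],[[0,0,0],0,2],[[0,0,0],0,2]])

```text
t: 27.7
tool_pos: [0.5214, -0.1945, 0.154]
orientation: [3.141, -0.0, 0.068]
ft_force: [1.9, -0.9, -1.5]
grip_width: 0.297
grasp_force: 15.0
```

Gripped at 25.8 mm and 15 N. The button being out means the pin has dropped, since between stops it would stay in. Handing in.

```bash
python3 -c "
from bench import ctrl
print(ctrl.close_job())"
```

```text
the job is handed in; nothing more can be done
None
```

The job is handed in, with no verdict returned: the pen is in the desk tray and the toothbrush in the wash tray, the handle is at its second stop with the button sprung out (seen in the wrist camera; I did no tug test of the lock), and the gripper holds the bare bar at 15 N.

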